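Load a part-used sealant cartridge and bring the rod up to its piston

TASK

Load the part-used sealant cartridge that stands on the bench into the caulking gun: lay it down gently on the bench and let go of it, then take it again from above, lower it into the gun's open frame with its neck in the slot of the front plate, and let go. Then push the plunger rod forward by its orange hook until you feel it come up solid against the piston hidden somewhere inside the cartridge, so that the cartridge sits snug between rod and front plate, and leave it there touching, without forcing it (no sealant should be squeezed out). Leave the other things on the bench where they are.

Things in the scene. Friction and masses are not known exactly. Their poses are not given: they have to be found in the camera images.
- cartridge_mid (a point): Sealant cartridge: white plastic tube, blue and yellow band, 46 mm diameter, 110 mm long body, then a neck of 16 mm diameter 12 mm long and a tapering white nozzle (153 mm in all), about 0.28 kg. Starts upright on its open rear rim, nozzle up. This point: on its axis, middle of the 110 mm body; z points to the nozzle.
- cartridge: The same cartridge; origin at the centre of its rear rim, z to the nozzle. The rear end is open (42 mm bore); inside sits a piston that the gun's rod pushes on, 12 to 62 mm in from the rear rim: how far is unknown and cannot be seen. The piston holds against pushes up to 60 N.
- gun_bed (a point): Caulking gun with an open frame, its black grip lying to one side, in a wooden cradle screwed to the bench. This point, on the gun's axis 55 mm above the bench, is where cartridge_mid comes when loaded; x points forward (the cartridge's nozzle must point that way), z up. The cartridge rests on two rods 15 mm either side of the axis; beside it all is free down to a 12 mm thick board.
- gun_front (a point): Red front plate of the gun: point on the axis at the plate's inner face (55 mm ahead of gun_bed), where the cartridge's front shoulder bears; x forward, z up. Its slot, 25 mm wide, 12 mm deep below the axis and open to the top, takes the cartridge's neck; the flared ears beside the slot end 28 mm above the axis.
- gun_rear (a point): Point on the axis at the front of the gun's rear collar (84 mm behind gun_bed); collar and red housing rise 27 mm above the axis; x forward. The rod's disc, 32 mm across, comes out here: its front face is 6 mm ahead of this point when the rod is back, which leaves the cartridge body 23 mm of play lengthways.
- gun_rod (a joint): Plunger rod of the gun, m forward: 0 = fully back, range to 0.095. It slides with 3 N friction and stays where it is left. With the cartridge against the front plate the disc enters its rear rim at 0.023 and meets the piston at 0.035 to 0.085; a loose cartridge first slides forward (2 N more) to the plate, then it feels solid. A push of 8 to 20 N on the hook is right.
- rod_hook (a point): Middle of the orange sleeve on the rod's rear end, bent straight up: 12 mm thick, 40 mm tall, this point 85 mm above the bench and 225 mm behind gun_bed when the rod is back; moves with the rod; x axis points forward.
- masking_tape: Bystander: roll of masking tape lying flat, 88 mm wide, 24 mm high; origin under its centre.
- marker: Bystander: felt marker with a blue cap, 140 mm long, 20 mm thick, along its y axis; origin under its centre.
- sanding_block: Bystander: cork sanding block, 48 x 76 x 25 mm; origin under its centre.
Not all that is in view belongs to the job. Leave any green look-alike of the cartridge alone.

How it is judged:
On the way, in this order (a step that is already met when the one before it is completed fails the run):
1. the cartridge lies on its side on the bench, let go and at rest (angle between cartridge_mid's own z axis and vertical between 1.45 and 1.69 rad and height (world z) of cartridge_mid below 0.03 m and contact force between the fingers and cartridge below 0.1 N and linear speed of cartridge below 0.03 m/s), for 0.2 s.
2. the cartridge lies in the gun's frame, let go, the rod still back (x of cartridge_mid in the frame of gun_bed between -0.026 and 0.004 m and y of cartridge_mid in the frame of gun_bed between -0.004 and 0.004 m and z of cartridge_mid in the frame of gun_bed between -0.004 and 0.004 m and angle between the z axis of cartridge_mid and the x axis of gun_bed, either way round below 0.08 rad and contact force between the fingers and cartridge below 0.1 N and value of joint gun_rod below 0.02 m), for 0.2 s.
At the end, for the whole second after the job is handed in: The cartridge lies in the gun's frame, on the axis within 4 mm, bearing against the front plate within 3 mm, in line within 0.06 rad; the rod is inside it (joint over 0.03) and still touches the piston (over 0.3 N) when let go (x of cartridge_mid in the frame of gun_bed between -0.003 and 0.004 m and y of cartridge_mid in the frame of gun_bed between -0.004 and 0.004 m and z of cartridge_mid in the frame of gun_bed between -0.004 and 0.004 m and angle between the z axis of cartridge_mid and the x axis of gun_bed, either way round below 0.06 rad and value of joint gun_rod above 0.03 m and contact force between gun_rod and cartridge above 0.3 N and linear speed of cartridge below 0.01 m/s).
It fails at once if the rod is forced against the cartridge (over 35 N), squeezing sealant out (contact force between gun_rod and cartridge above 35 N).
It fails at once if the cartridge is knocked over or dropped on its side (turns faster than 7 rad/s) (angular speed of cartridge above 7 rad/s).
It fails at once if a bystander is moved over 30 mm (distance of any of masking_tape, marker, sanding_block from where it was at the start of the episode above 0.03 m).
It also fails if it takes over 72 s, if anything falls off the work surface, if the arm or the gripper's body presses on something with over 40 N, if the wrist force passes 120 N, or if a joint passes its speed limit or range.

ROBOT

A 7-joint arm with a two-finger parallel gripper is mounted at the origin on a cart in front of the work surface, level with it; the furniture and walls round the work are solid. World frame = base frame: x ahead of the robot, y to its left, z up, the work surface at z = 0. Lengths are in m, angles in rad, forces in N, time in s.
With the tool pointing down it reaches from about 0.4 to 0.875 m from the base axis. Payload 4.4 kg.
Tool frame: the origin (TCP) lies between the finger pads; the fingertips stand tips_ahead ahead of it and the grasp point (between the pads) lies 6 mm ahead of it (tips_ahead is the distance from the TCP to the fingertips, in m); z points along the fingers, y is the line along which they close (so a half turn about z gives the same grasp; the last joint's range is limited). The gripper opens to 85 mm and grips with 20 to 120 N. Pads are 22 mm wide; open, the fingers measure 114 mm over their backs; the gripper's body (76 mm by 85 mm) begins 54 mm behind the grasp point. The pads swing forward as they close: fully open they stand 13 mm farther back than shut.
Start: joints at [1.124, 0.628, 0.038, 1.517, -0.027, 0.996, -0.02], TCP at [0.242, -0.603, 0.256] pointing down, gripper open.
Joint ranges: [-3.06, 3.06], [-0.37, 2.12], [-1.25, 1.32], [0.18, 2.47], [-1.1, 4.24], [0.23, 1.98], [-2.94, 2.94]. Speed limits (rad/s): [2.57, 2.57, 3.14, 3.14, 3.14, 3.14, 3.14].

INTERFACE

Orientations are given as [roll, pitch, yaw] about the fixed x, y, z axes, in that order (R = Rz(yaw) Ry(pitch) Rx(roll)).
In Python, from workcell import reach, move_straight, set_joints, grip, hold, inverse_kinematics, camera, camera_model, MotionError, hand_in, read_time_s, read_joint_positions, read_qvel, read_tau, read_ee_pos, read_tcp_rot, read_contact_force, read_moment, read_grip_width, read_gripper_force, tips_ahead gives the robot as it stands. The module is installed in compiled form; this text tells all that it offers. Calls block until the motion is done:
- reach(position, orientation): joint-space move of the TCP to a pose.
- move_straight(position, rotation=None, speed=0.15, force_limit=None): straight line of the TCP; rotation=None keeps the orientation; speed is the mean speed in m/s. With force_limit (N) it stops when the force on the tool has changed by that much, and returns True; else False.
- set_joints(angles): joint-space move.
- grip(opening): finger opening in m; the grip force is fixed at half the most; returns when the fingers have stopped.
- hold(seconds).
- inverse_kinematics(position, orientation): joint angles nearest the present ones, or None.
- camera(name): name is "side" or "top"; returns the picture (400x640x3 uint8, red, green, blue); there is no depth.
- camera_model(name): a dict with "fx", "fy", "cx", "cy" (pixels), "k1" (the pictures are not rectified: a ray, as slopes to the right and down, at radius r is drawn at 1 + k1 r^2 times it, then the intrinsics apply), "world_from_camera" (4x4, takes a point from camera to world coordinates). Camera axes: x right, y down, z forward; pixel columns grow to the right and rows downward; lengths in m; the calibration is good to about 2 mm. A picture is of the moment at which its call begins. camera_model takes no time and is no camera call.
A pose or a line that the arm cannot do raises MotionError and nothing moves.
- hand_in(): hands the job in; it is judged then, once.
Readings, each from a call of its own:
- read_time_s(): time.
- read_joint_positions(): joint angles.
- read_qvel(): joint speeds.
- read_tau(): joint torques, N m.
- read_ee_pos(): TCP position.
- read_tcp_rot(): TCP orientation.
- read_contact_force(): force on the tool from outside, world axes, zero at the start.
- read_moment(): the same for the moment, N m.
- read_grip_width(): finger opening in m.
- read_gripper_force(): force on a finger pad.
Only numpy, scipy, OpenCV 4.12 (cv2) and the standard library are available. Lean on these libraries where they do the work, as an engineer would, in place of code of your own. Each camera call takes 0.05 s, during which the arm holds its last target. There are 200 camera calls.

## Working session

There is one attempt and no reset: what is moved stays moved. The work goes in short steps, each a Python script; the robot and the scene stay as the last script left them, time stands still between calls to the robot, and variables do not carry over. Pictures are saved under pics/ and viewed, at most 10 in all, crops included, and the job is handed in when it is done.

```bash
mkdir -p pics; python3 - <<'E'
from workcell import *
import cv2
for n in("side","top"):
    cv2.imwrite(f"pics/{n}0.png",cv2.cvtColor(camera(n),cv2.COLOR_RGB2BGR)); print(n,camera_model(n))
print(read_time_s(),tips_ahead() if callable(tips_ahead) else tips_ahead,read_tcp_rot(),read_grip_width())
E
```

```text
side {'fx': 380.8031138113098, 'fy': 380.8031138113098, 'cx': 317.599196416054, 'cy': 193.69031023285956, 'k1': -0.028296446351709227, 'world_from_camera': array([[-0.926938  , -0.11216154,  0.35805828,  0.26992667],
       [-0.3750668 ,  0.30375279, -0.87581912,  0.83590184],
       [-0.01052798, -0.9461258 , -0.32362808,  0.38983334],
       [ 0.        ,  0.        ,  0.        ,  1.        ]])}
top {'fx': 471.3499679640747, 'fy': 471.3499679640747, 'cx': 329.0669385268207, 'cy': 195.57779602232995, 'k1': -0.1269350173345525, 'world_from_camera': array([[-2.19673219e-02, -9.87149934e-01,  1.58279640e-01,
         3.88795438e-01],
       [-9.99753866e-01,  2.21819651e-02, -4.10600409e-04,
         8.99595096e-02],
       [-3.10562929e-03, -1.58249702e-01, -9.87394241e-01,
         1.29021431e+00],
       [ 0.00000000e+00,  0.00000000e+00,  0.00000000e+00,
         1.00000000e+00]])}
0.1 0.025 [-3.13989367e+00  2.45576484e-05  3.80809878e-01] 0.08544091964785779
```

View pics/side0.png

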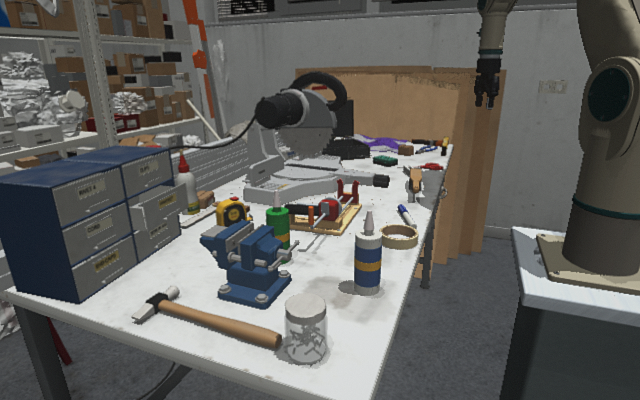

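View pics/top0.png

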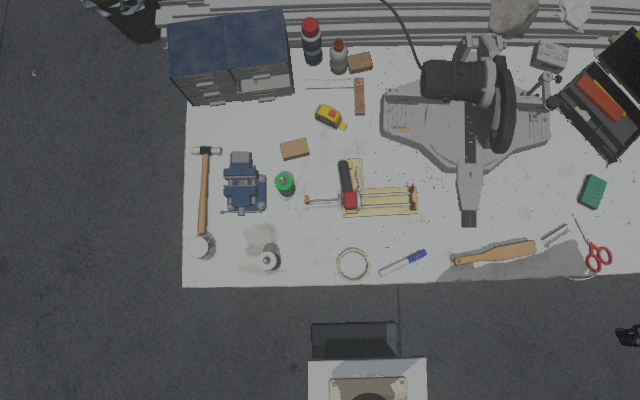

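The side view shows the cartridge upright at about (368,265). In the top view its nozzle is at (268,260), the gun's orange hook is at (306,200), and the red front plate is at (414,198), so the gun points toward −y. Next I'll enlarge both views.

```bash
cat > h.py <<'E'
import cv2,numpy as np
from workcell import *
def ray(n,u,v):
    m=camera_model(n);K=np.array([[m['fx'],0,m['cx']],[0,m['fy'],m['cy']],[0,0,1]])
    p=cv2.undistortPoints(np.array([[[u,v]]],float),K,np.array([m['k1'],0,0,0,0]))[0,0]
    T=m['world_from_camera'];return T[:3,3],T[:3,:3]@np.array([p[0],p[1],1])
def at(n,u,v,z):
    o,d=ray(n,u,v);return o+d*(z-o[2])/d[2]
def proj(n,P):
    m=camera_model(n);K=np.array([[m['fx'],0,m['cx']],[0,m['fy'],m['cy']],[0,0,1]])
    W=np.linalg.inv(m['world_from_camera'])
    return cv2.projectPoints(np.array(P,float).reshape(-1,1,3),cv2.Rodrigues(W[:3,:3])[0],W[:3,3],K,np.array([m['k1'],0,0,0,0]))[0][:,0]
def shot(n,f,x0,y0,x1,y1,s):
    im=cv2.cvtColor(camera(n),cv2.COLOR_RGB2BGR)[y0:y1,x0:x1]
    cv2.imwrite(f,cv2.resize(im,None,fx=s,fy=s,interpolation=cv2.INTER_CUBIC))
E
python3 - <<'E'
from h import *
shot("top","pics/t1.png",240,150,430,285,4.2)
shot("side","pics/s1.png",230,170,430,310,4)
E
```

```text
(no output)
```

View pics/t1.png

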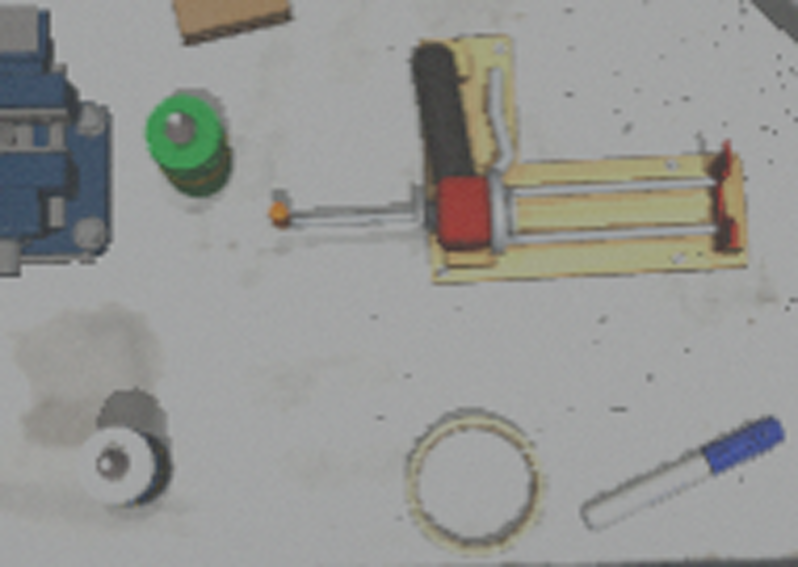

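View pics/s1.png

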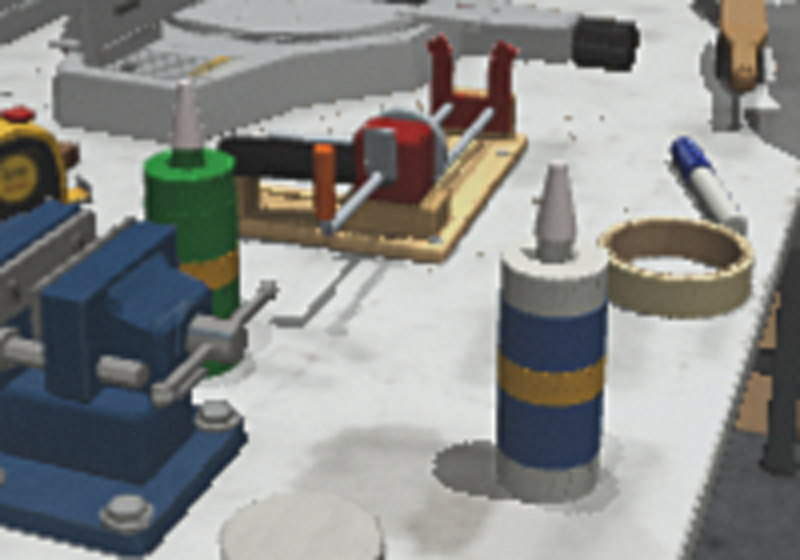

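The top crop shows these points (crop pixels): cartridge top face about (118,466), hook top (280,212), the frame rods running (505,191)–(718,182) and (505,239)–(718,230), and the front plate around x≈718. The side crop shows the cartridge's rear rim near (548,490) and its nozzle tip at (558,165).

```bash
python3 - <<'E'
from h import *
np.set_printoptions(precision=4,suppress=True)
t=lambda x,y,z:at("top",240+x/4.2-.4,150+y/4.2-.4,z)
s=lambda x,y,z:at("side",230+x/4-.4,170+y/4-.4,z)
print("cart top",t(118,466,.11),"tip",t(113,462,.153))
print("cart side tip",s(558,165,.153), "shoulder mid",s(554,258,.11),"body bottom mid",s(548,478,0))
hk=t(280,212,.105)
r=[t(505,191,.037),t(505,239,.037),t(718,182,.037),t(718,230,.037)]
print("hook",hk,"side hook top",s(324,148,.105),"mid",s(324,185,.085));print(np.array(r))
a=(r[0]+r[1])/2;b=(r[2]+r[3])/2
d=b-a;print("axis rear,front",a,b,"yaw",np.arctan2(d[1],d[0]), "len",np.linalg.norm(d))
d2=b-hk;print("yaw hook-front",np.arctan2(d2[1],d2[0]),np.hypot(*d2[:2]))
print("ears tops",t(727,148,.083),t(735,246,.083), s(440,42,.083),s(508,47,.083))
for p in r: print(np.hypot(*p[:2]))
E
```

```text
cart top [0.4174 0.2461 0.11  ] tip [0.4187 0.2432 0.153 ]
cart side tip [0.4165 0.2479 0.153 ] shoulder mid [0.4167 0.2484 0.11  ] body bottom mid [0.4157 0.2483 0.    ]
hook [0.5685 0.1477 0.105 ] side hook top [0.5674 0.148  0.105 ] mid [0.5668 0.1503 0.085 ]
[[ 0.5892  0.0065  0.037 ]
 [ 0.5581  0.0075  0.037 ]
 [ 0.592  -0.131   0.037 ]
 [ 0.5608 -0.1295  0.037 ]]
axis rear,front [0.5737 0.007  0.037 ] [ 0.5764 -0.1302  0.037 ] yaw -1.550966436894516 len 0.13729342290839822
yaw hook-front -1.5424348122799585 0.2780590026107533
ears tops [ 0.6058 -0.1296  0.083 ] [ 0.5443 -0.1315  0.083 ] [ 0.5958 -0.1236  0.083 ] [ 0.5483 -0.1284  0.083 ]
0.5892282172792979
0.5581883362968182
0.6062989525906836
0.5755496576362809
```

Both cameras agree: cartridge at (0.417, 0.247), gun axis at x≈0.575, gun_bed y≈−0.076 and yaw≈−1.547. The hook-to-plate distance comes out at 278 mm against the stated 280, and the rod spacing at 31 against 30. Next I'll search for feasible wrist poses for tipping the cartridge over.

```bash
cat >> h.py <<'E'
from scipy.spatial.transform import Rotation as Ro
def rpy(head,phi,flip=1,off=.006):
    """tool z: heading 'head', phi below horizontal (pi/2 down); fingers close horizontally"""
    h=np.array([np.cos(head),np.sin(head),0]);z=np.cos(phi)*h-np.sin(phi)*np.array([0,0,1])
    y=flip*np.array([-h[1],h[0],0]);x=np.cross(y,z)
    return Ro.from_matrix(np.c_[x,y,z]).as_euler('xyz'),z
def tgt(g,head,phi,flip=1,off=.006):
    r,z=rpy(head,phi,flip);return np.array(g)-off*z,r
C=np.array([.417,.2470]); GB=np.array([.5752,-.0762]); GY=-1.547
E
python3 - <<'E'
from h import *
d=np.deg2rad
for hd in range(-180,180,15):
  for f in(1,-1):
    o=[]
    for phi in range(0,61,10):
      h=np.array([np.cos(d(hd)),np.sin(d(hd)),0]);c=np.r_[C,.065]
      k=lambda g,p:inverse_kinematics(*tgt(g,d(hd),d(p),f)) is not None
      a=k(c,phi);b=k(c-h*.09*np.cos(d(phi))+[0,0,.09*np.sin(d(phi))],phi)
      o.append(f"{phi}:{int(a)}{int(b)}{int(k(c+[0,0,.06],phi))}{''.join(str(int(k(np.r_[C+q,.03],phi+90))) for q in([0,0],[.1,0],[0,-.06],[.1,-.06]))}")
    if any(':11' in x for x in o):print(hd,f,*o)
E
```

```text
-180 1 0:0001111 10:1011111 20:1011111 30:1110101 40:1110101 50:1110100 60:1110100
-180 -1 0:0001111 10:1011111 20:1011111 30:1110101 40:1110101 50:1110100 60:1110100
-165 1 0:0001111 10:0001110 20:1011101 30:1110101 40:1110100 50:1110000 60:1110000
-165 -1 0:0001111 10:0001111 20:1011101 30:1110101 40:1110100 50:1110000 60:1110000
-150 1 0:0001111 10:0001111 20:1001101 30:1010101 40:1110100 50:1110000 60:1110000
-150 -1 0:0001111 10:0001111 20:1001101 30:1010101 40:1110100 50:1110000 60:1110000
-135 1 0:0001111 10:0001111 20:1011111 30:1110101 40:1110101 50:1110100 60:1110000
-135 -1 0:0001111 10:0001111 20:1011111 30:1110101 40:1110101 50:1110100 60:1110000
-120 1 0:0001111 10:1001111 20:1011111 30:1110101 40:1110101 50:1110101 60:1110101
-120 -1 0:0001111 10:1001111 20:1011111 30:1110101 40:1110101 50:1110101 60:1110101
-105 1 0:1011111 10:1011111 20:1111111 30:1111111 40:1111111 50:1111111 60:1111110
-105 -1 0:1011111 10:1011111 20:1111111 30:1111111 40:1111111 50:1111111 60:1111110
-90 1 0:1111111 10:1111111 20:1111111 30:1111111 40:1111111 50:1111111 60:1111111
-90 -1 0:1111111
[... 1798 characters left out ...]
1111111 10:1111111 20:1111111 30:1111111 40:1111111 50:1111111 60:1111111
135 1 0:1111111 10:1111111 20:1111111 30:1111111 40:1111111 50:1111111 60:1111111
135 -1 0:1111111 10:1111111 20:1111111 30:1111111 40:1111111 50:1111111 60:1111111
150 1 0:1111111 10:1111111 20:1111111 30:1111111 40:1111111 50:1111111 60:1111111
150 -1 0:1111111 10:1111111 20:1111111 30:1111111 40:1111111 50:1111111 60:1111111
165 1 0:1011111 10:1011111 20:1111111 30:1111101 40:1111101 50:1111101 60:1111101
165 -1 0:1011111 10:1011111 20:1111111 30:1111101 40:1111101 50:1111101 60:1111101<stdin>:8: UserWarning: Gimbal lock detected. Setting third angle to zero since it is not possible to uniquely determine all angles.
```

```bash
python3 - <<'E'
from h import *
np.set_printoptions(precision=2,suppress=True)
print("jar",at("top",200,243,.08),at("side",306,350,0))
p=read_ee_pos()
move_straight([p[0],p[1],.40],speed=.25)
reach([.42,.0,.40],rpy(GY,np.pi/2)[0]); print(read_joint_positions())
hd,phi=np.deg2rad(-60),np.deg2rad(25); z=rpy(hd,phi)[1]; c=np.r_[C,.065]
pre,r=tgt(c-.11*z+[0,0,.12],hd,phi)
for f in(1,-1):
  for g in(pre,pre-[0,0,.12],c-.006*z,c+[0,0,.1]): print(f,inverse_kinematics(g,rpy(hd,phi,f)[0]))
  print(f,inverse_kinematics([.45,.2,.2],rpy(hd,phi+np.pi/2,f)[0]),inverse_kinematics([.45,.2,.03],rpy(hd,np.pi/2,f)[0]))
  print(inverse_kinematics([*GB,.06],rpy(GY,np.pi/2,f)[0]),inverse_kinematics([.57,.17,.085],rpy(GY,np.pi/2,f)[0]))
print(read_time_s())
E
```

```text
jar [0.47 0.43 0.08] [0.46 0.43 0.  ]
[ 0.42  0.16 -0.57  1.87  0.1   1.13 -0.16]
1 [-0.89  0.97 -0.66  1.7   0.95  1.9  -1.46]
1 [-0.94  1.14 -0.56  1.69  1.    1.75 -1.55]
1 [-0.88  1.15 -0.39  1.83  1.08  1.53 -1.59]
1 [-0.83  0.99 -0.47  1.88  1.04  1.63 -1.5 ]
1 [ 0.25  0.67 -0.71  1.94 -0.02  0.74  0.18] [-0.29  0.81 -0.28  2.1   0.68  0.32 -0.62]
[ 0.31  0.83 -0.35  1.85  0.51  0.55 -0.36] [-0.03  0.83 -0.51  1.8   0.61  0.68 -0.86]
-1 [-0.87  0.98 -0.69  1.7   0.96  1.92  1.67]
-1 [-0.87  1.18 -0.7   1.68  1.05  1.86  1.53]
-1 [-0.61  1.33 -0.88  1.83  1.26  1.97  1.39]
-1 [-0.61  1.13 -0.88  1.87  1.15  1.96  1.49]
-1 [-0.06  0.58 -0.22  1.95 -0.42  0.79 -2.55] [-0.74  0.85  0.4   2.11 -0.94  0.37 -2.18]
[ 0.72  1.15 -1.18  1.84  1.22  1.12  2.22] [ 0.31  1.14 -1.23  1.79  1.19  1.18  1.84]
3.175
```

```bash
python3 - <<'E'
from h import *
np.set_printoptions(precision=3,suppress=True)
hd,phi=np.deg2rad(-60),np.deg2rad(25); z=rpy(hd,phi)[1]; c=np.r_[C,.065]
pre,r=tgt(c-.11*z+[0,0,.12],hd,phi)
reach(pre,r); move_straight(pre-[0,0,.12],speed=.15)
print(read_ee_pos(),read_contact_force())
print(move_straight(c-.006*z,speed=.08,force_limit=8),read_ee_pos())
grip(.03); print("width",read_grip_width(),read_gripper_force(),read_contact_force(),read_time_s())
shot("side","pics/g.png",280,130,480,310,3.3)
E
```

```text
[0.365 0.338 0.115] [-0.543  0.003 -0.238]
False [0.414 0.252 0.068]
width 0.0437532231392733 60.50774283707142 [-0.138  1.638  2.463] 7.5167
```

View pics/g.png

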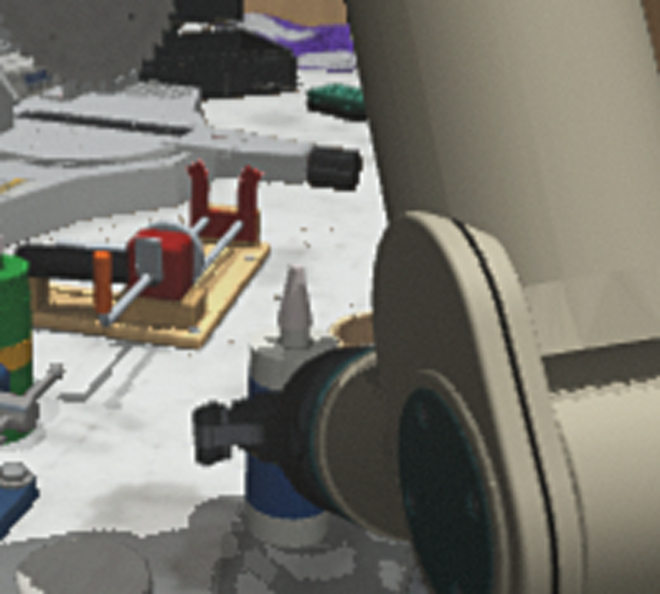

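The cartridge is gripped at mid-body: width is 44 mm, force 60 N, and it's still upright. Next: lift, tilt 90° and lay it down.

```bash
python3 - <<'E'
from h import *
np.set_printoptions(precision=3,suppress=True)
hd,phi=np.deg2rad(-60),np.deg2rad(25)
p=read_ee_pos(); move_straight(p+[0,0,.09],speed=.12)
g0=np.r_[C,.155]; g1=np.array([.45,.20,.10])
for k in(1,2,3):
    a=k/3; q,r=tgt(g0+(g1-g0)*a,hd,phi+a*np.pi/2); move_straight(q,r,speed=.05)
print(read_ee_pos(),read_contact_force(),read_grip_width(),read_time_s())
q,r=tgt([.45,.20,.035],hd,phi+np.pi/2); print(move_straight(q,speed=.08,force_limit=6))
q,r=tgt([.45,.20,.016],hd,phi+np.pi/2); print(move_straight(q,speed=.02,force_limit=4))
print(read_ee_pos(),read_contact_force(),read_moment(),read_time_s())
shot("side","pics/lay.png",280,150,480,310,3)
E
```

```text
[0.45  0.2   0.106] [-0.758  0.672 -2.196] 0.04424862981103999 10.5917
False
True
[0.451 0.198 0.028] [-0.384 -1.738  5.596] [-0.246 -0.025  0.063] 12.2083
```

View pics/lay.png

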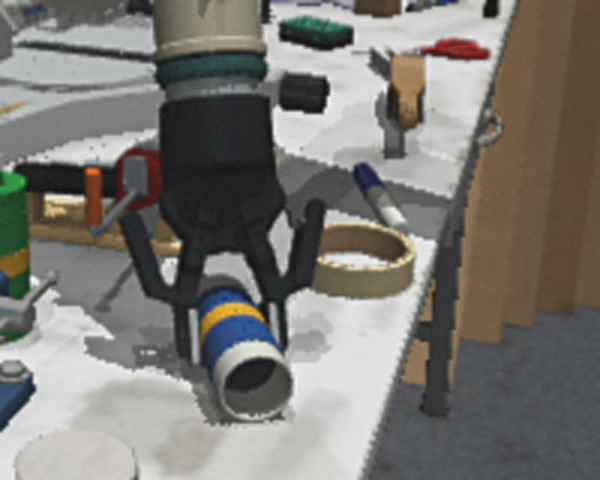

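The cartridge lies flat with its axis 23 mm above the bench. Release and back off.

```bash
python3 - <<'E'
from h import *
np.set_printoptions(precision=3,suppress=True)
hd,phi=np.deg2rad(-60),np.deg2rad(25)
grip(.07); hold(.4)
z=rpy(hd,phi+np.pi/2)[1]; p=read_ee_pos()
move_straight(p-.05*z,speed=.1)
p=p-.05*z+[0,0,.12]; reach(p,rpy(hd,np.pi/2)[0])
reach([.40,.05,.32],rpy(GY,np.pi/2)[0])
shot("top","pics/t2.png",240,150,430,285,4.2); print(read_time_s())
E
```

```text
15.075
```

View pics/t2.png

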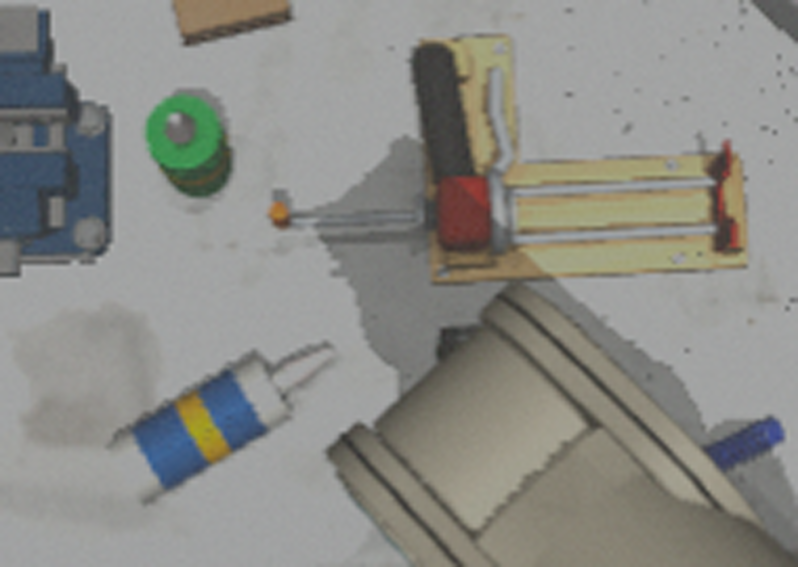

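The cartridge lies still on its side. In crop pixels: shoulder corners about (258,350) and (291,408), rear corners about (112,445) and (148,502), nozzle tip (331,350).

```bash
python3 - <<'E'
from h import *
np.set_printoptions(precision=4,suppress=True)
t=lambda x,y,z=.023:at("top",240+x/4.2-.4,150+y/4.2-.4,z)[:2]
f=(t(258,350)+t(291,408))/2; r=(t(112,445)+t(148,502))/2; tip=t(331,350); band=t(203,426,.04)
for n,a,b in(("f-r",r,f),("tip-r",r,tip),("band-tip",band,tip)): d=b-a; print(n,a,b,np.hypot(*d),np.degrees(np.arctan2(d[1],d[0])))
h=np.array([.5,-np.sqrt(.75)]);m=np.array([.45,.2])-.010*h;print("expected mid",m,"band",band,"mid f/r",(f+r)/2,"from f",f-.055*h,"from tip",tip-.098*h)
# IK for the next moves
z=lambda hd:rpy(hd,np.pi/2)[0]
for p,hd in(([.45,.2,.15],-np.pi/3),([.45,.2,.03],-np.pi/3),([*GB,.16],GY),([*GB,.06],GY)): print(inverse_kinematics(p,z(hd)))
E
```

```text
f-r [0.4146 0.2499] [0.473  0.1569] 0.10986904394617152 -57.90442763762528
tip-r [0.4146 0.2499] [0.4908 0.1203] 0.15031183479090768 -59.562840193365965
band-tip [0.4432 0.2014] [0.4908 0.1203] 0.09404541245415408 -59.58794422857363
expected mid [0.445  0.2087] band [0.4432 0.2014] mid f/r [0.4438 0.2034] from f [0.4455 0.2045] from tip [0.4418 0.2052]
[ 0.1464  0.7658 -0.9811  2.0348  0.8842  0.8402 -0.836 ]
[-0.0009  0.9225 -0.737   2.0889  1.1617  0.6235 -1.0589]
[ 0.6145  0.812  -0.8962  1.7927  0.7813  0.9353 -0.6042]
[ 0.5195  0.919  -0.7219  1.8432  0.892   0.7409 -0.6881]
```

```bash
python3 - <<'E'
from h import *
np.set_printoptions(precision=4,suppress=True)
hd=np.deg2rad(-59.7); m=np.array([.4438,.2045]); r=rpy(hd,np.pi/2)[0]
grip(.08); reach([*m,.14],r)
print(move_straight([*m,.032],speed=.1,force_limit=8),read_ee_pos())
grip(.03); print("w",read_grip_width(),read_gripper_force())
move_straight([*m,.19],speed=.15); print(read_contact_force(),read_moment())
gx=np.array([np.cos(GY),np.sin(GY)]); P=GB-.012*gx; rg=rpy(GY,np.pi/2)[0]
reach([*P,.19],rg); move_straight([*P,.135],speed=.1)
print(read_ee_pos(),read_time_s())
shot("top","pics/t3.png",300,120,460,240,5); shot("side","pics/s3.png",260,130,430,260,4.6)
E
python3 -c "
import cv2,numpy as np
a=cv2.imread('pics/t3.png');b=cv2.imread('pics/s3.png');b=cv2.resize(b,(a.shape[1],a.shape[0]))
cv2.imwrite('pics/c3.png',cv2.resize(np.vstack([a,b]),(400,600)))
print(a.shape)"
```

```text
False [0.4441 0.2047 0.0325]
w 0.04462736212475804 59.94873762130737
[-0.6632 -0.7673 -3.4678] [ 0.0053 -0.0209 -0.0226]
[ 0.5752 -0.0638  0.1351] 21.0
(600, 800, 3)
```

View pics/s3.png

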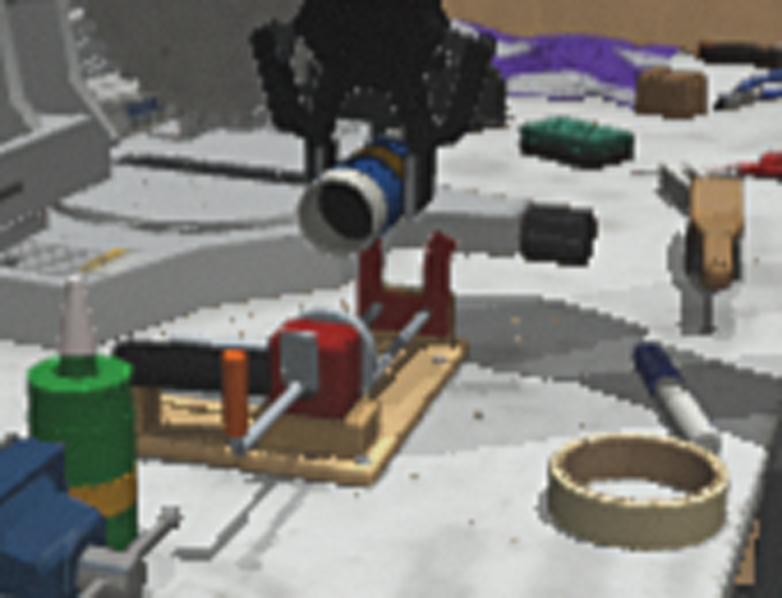

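Good hold: the cartridge is level and in line above the frame, rear rim at crop (343,210). I'll check its lengthwise position, then lower it.

```bash
python3 - <<'E'
from h import *
np.set_printoptions(precision=4,suppress=True)
w=at("side",260+343/4.6-.4,130+210/4.6-.4,.1255); print("rim",w,"expect",[GB[0]-.067*np.cos(GY),GB[1]-.067*np.sin(GY)])
gx=np.array([np.cos(GY),np.sin(GY)])
if abs(w[1]-(GB[1]+.067))<.009:
    P=GB-.012*gx
    print(move_straight([*P,.075],speed=.08,force_limit=6),read_ee_pos())
    print(move_straight([*P,.061],speed=.02,force_limit=5),read_ee_pos(),read_contact_force(),read_moment(),read_time_s())
    shot("side","pics/s4.png",260,130,430,260,4.6)
E
```

```text
rim [ 0.5769 -0.0255  0.1255] expect [np.float64(0.5736057965716613), np.float64(-0.009218968988010695)]
```

The side-view ray is oblique: 1 mm of height error becomes 2.7 mm lengthwise. I'll check against the top picture taken at the same moment.

View pics/t3.png

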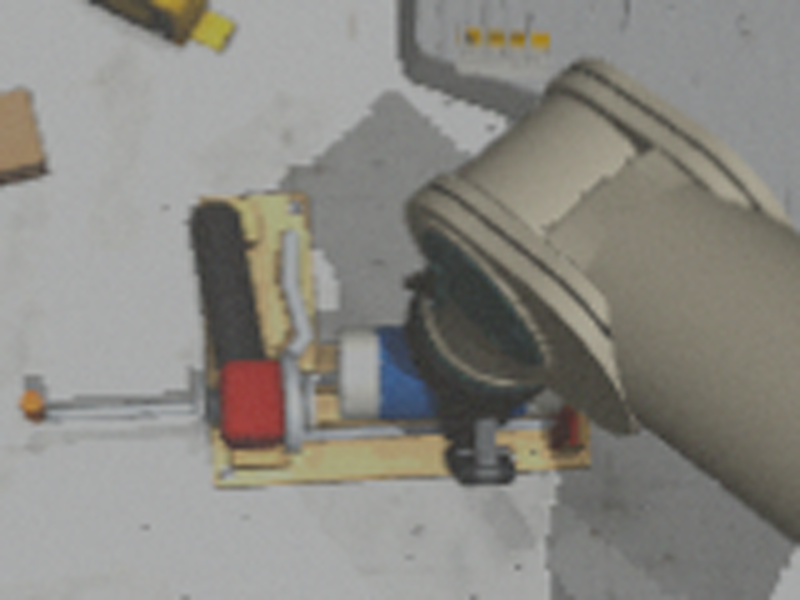

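The cartridge's rear edge is at top-crop (341,374), i.e. pixel (368,195), and it's parallel to the gun axis.

```bash
python3 - <<'E'
from h import *
np.set_printoptions(precision=4,suppress=True)
for z in(.1255,.1485): print(z,at("top",300+341/5-.4,120+374/5-.4,z))
print(at("top",300+341/5-.4,120+333/5-.4,.1255),at("top",300+341/5-.4,120+417/5-.4,.1255))
# gun landmarks in this picture: collar front edge (308,400) at z~.08, hook (33,403)
print("hook",at("top",300+33/5-.4,120+403/5-.4,.105),"collar front",at("top",300+305/5-.4,120+400/5-.4,.08))
E
```

```text
0.1255 [ 0.5763 -0.0076  0.1255]
0.1485 [ 0.5726 -0.0057  0.1485]
[ 0.5972 -0.0083  0.1255] [ 0.5546 -0.0068  0.1255]
hook [0.5682 0.1479 0.105 ] collar front [0.5704 0.0078 0.08  ]
```

The top view confirms the rim at y≈−0.007 against −0.009 expected, so there's about 10 mm of play at each end. Lower it.

```bash
python3 - <<'E'
from h import *
np.set_printoptions(precision=4,suppress=True)
gx=np.array([np.cos(GY),np.sin(GY)]); P=GB-.012*gx
print(move_straight([*P,.075],speed=.08,force_limit=6),read_ee_pos(),read_contact_force(),read_moment())
print(move_straight([*P,.060],speed=.015,force_limit=5),read_ee_pos(),read_contact_force(),read_moment(),read_time_s())
E
```

```text
False [ 0.5753 -0.064   0.0753] [ 0.6911  0.4933 -2.7912] [0.0833 0.0743 0.0201]
True [ 0.575  -0.0643  0.0652] [-0.0876 -0.3008  3.6202] [-0.0129 -0.0079  0.2152] 22.675
```

Contact at TCP z=0.0652 against 0.0645 predicted, so it's seated on the rods. Release, rise and look.

```bash
python3 - <<'E'
from h import *
np.set_printoptions(precision=4,suppress=True)
grip(.07); hold(.4); p=read_ee_pos()
move_straight(p+[0,0,.1],speed=.12); print(read_contact_force())
reach([.45,.13,.28],rpy(GY,np.pi/2)[0]); print(read_time_s())
import numpy as np
a=cv2.cvtColor(camera("top"),cv2.COLOR_RGB2BGR)[165:225,295:425]; b=cv2.cvtColor(camera("side"),cv2.COLOR_RGB2BGR)[170:240,280:370]
f=lambda i,w,h:cv2.resize(i,(w,h),interpolation=cv2.INTER_CUBIC)
cv2.imwrite("pics/c4.png",np.vstack([f(a,650,300),np.hstack([f(b,386,300),np.zeros((300,264,3),np.uint8)])]))
E
```

```text
[ 0.3305 -0.3457 -0.525 ]
25.4333
```

View pics/c4.png

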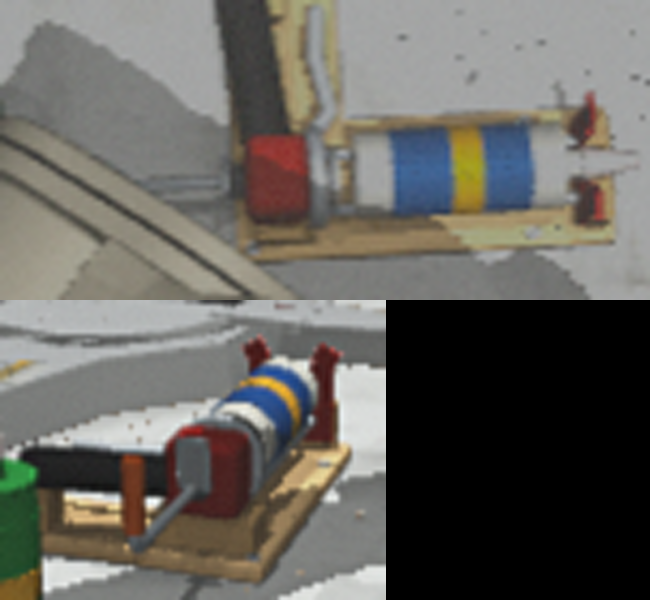

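The cartridge is in the frame with its neck in the slot and about 10 mm short of the plate, with the rod still back. Pushing from behind would crowd the green look-alike, so I'll straddle the hook from above, grip it and push forward under a force limit.

```bash
python3 - <<'E'
from h import *
np.set_printoptions(precision=4,suppress=True)
print("green",at("top",240+180/4.2-.4,150+130/4.2-.4,.11))
gx=np.array([np.cos(GY),np.sin(GY)]); H=np.array([.569,.149]); r=rpy(GY,np.pi/2)[0]
print([inverse_kinematics([*(H+d*gx),.094],r) is not None for d in(0,.04,.09)])
grip(.05); reach([*H,.21],r)
print(move_straight([*H,.094],speed=.1,force_limit=6),read_ee_pos(),read_contact_force())
grip(.0); print("w",read_grip_width(),read_gripper_force(),read_contact_force(),read_moment())
p=read_ee_pos(); print(move_straight([*(p[:2]+.02*gx),p[2]],speed=.03,force_limit=10),read_ee_pos()-p,read_contact_force(),read_time_s())
E
```

```text
green [0.6195 0.2076 0.11  ]
[True, True, True]
False [0.5694 0.1493 0.0947] [0.062  0.7163 0.7361]
w 0.010537075506940496 58.408464789390564 [-5.2917 -1.3771  4.6003] [-0.1251  0.797  -0.0435]
False [ 0.0006 -0.0207  0.    ] [-2.6201  0.5514  4.0288] 29.05
```

```bash
python3 - <<'E'
from h import *
np.set_printoptions(precision=4,suppress=True)
gx=np.array([np.cos(GY),np.sin(GY)]); p=read_ee_pos(); y0=.1493
hit=move_straight([*(p[:2]+.070*gx),p[2]],speed=.02,force_limit=11)
print(hit,read_ee_pos(),"rod~",y0-read_ee_pos()[1],read_contact_force(),read_moment(),read_grip_width(),read_time_s())
hold(.2); print(read_contact_force())
E
```

```text
True [0.5693 0.0969 0.0945] rod~ 0.052366407281964 [1.4544 0.0315 2.9865] [-0.0946 -0.1046 -0.0078] 0.010765591347340559 30.8917
[ 2.1659 -3.037   3.2921]
```

It stopped at rod ≈0.052, inside the stated 0.035–0.085 range. I'll step on in small increments to confirm it's solid and leave a firm press.

```bash
python3 - <<'E'
from h import *
np.set_printoptions(precision=4,suppress=True)
gx=np.array([np.cos(GY),np.sin(GY)]); p=read_ee_pos(); base=np.array(p)
for k in range(1,13):
    hit=move_straight([*(base[:2]+.0005*k*gx),base[2]],speed=.01,force_limit=9); hold(.1)
    f=read_contact_force(); print(k,hit,.1493-read_ee_pos()[1],f)
    if f[1]>10: break
print(read_time_s())
E
```

```text
1 False 0.05234641677694432 [2.0687 0.7461 2.2949]
2 False 0.05242842078193283 [1.0772 4.5646 0.3367]
3 False 0.05247898705260143 [ 1.7165  5.0019 -0.4692]
4 False 0.05249861614402572 [ 2.1254  6.335  -0.9062]
5 False 0.052492799267185336 [ 2.5315  7.011  -1.0505]
6 False 0.052542364151191207 [ 2.2353  8.039  -1.6001]
7 False 0.052553788827535655 [ 1.9349  8.6866 -1.9285]
8 False 0.05259312177077029 [ 2.2353 10.2958 -2.9338]
34.0583
```

It's solid: force rises to 10 N with no travel. Release while pressing, rise clear, and verify.

```bash
python3 - <<'E'
from h import *
np.set_printoptions(precision=4,suppress=True)
grip(.05); hold(.3); print(read_contact_force(),read_ee_pos())
p=read_ee_pos(); move_straight([p[0],p[1],.22],speed=.1); reach([.42,.15,.32],rpy(GY,np.pi/2)[0])
hold(.3)
im=cv2.cvtColor(camera("top"),cv2.COLOR_RGB2BGR)
f=lambda i,w,h:cv2.resize(i,(w,h),interpolation=cv2.INTER_CUBIC)
cv2.imwrite("pics/end.png",im)
hsv=cv2.cvtColor(im[165:225,295:425],cv2.COLOR_BGR2HSV)
Y=cv2.inRange(hsv,(22,150,120),(32,255,255)); n,l,s,c=cv2.connectedComponentsWithStats(Y); i=1+s[1:,4].argmax()
u,v=c[i]+[295,165]; print("band",s[i],at("top",u,v,.075))
O=cv2.inRange(hsv,(8,140,110),(20,255,255)); n,l,s,c=cv2.connectedComponentsWithStats(O)
for k in range(1,n):
    if s[k,4]>5: print("orange",s[k],at("top",*(c[k]+[295,165]),.105))
print(read_time_s())
# same band in the picture before the push
b=cv2.imread("pics/c4.png")[:300]; h2=cv2.cvtColor(b,cv2.COLOR_BGR2HSV); Y=cv2.inRange(h2,(22,150,120),(32,255,255)); n,l,s,c=cv2.connectedComponentsWithStats(Y); i=1+s[1:,4].argmax(); print("before",at("top",295+c[i][0]/5-.4,165+c[i][1]/5-.4,.075))
E
```

```text
[ 0.5865 -1.0115 -0.1406] [0.5693 0.0929 0.0945]
band [96 26  5 15 65] [ 0.5725 -0.0773  0.075 ]
orange [30 33  3  3  9] [0.5701 0.0975 0.105 ]
37.35
before [ 0.5723 -0.0648  0.075 ]
```

The band moved 12.5 mm forward to gun_bed (y=−0.077), so the cartridge is against the plate. The hook stayed where I left it (rod ≈0.051).

```bash
python3 -c "
from workcell import *
print(hand_in())"
```

```text
the job is handed in; nothing more can be done
None
```

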